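Zero the radish scale and raise its display over the baskets

ROBOT

A 6-joint arm with a two-finger parallel gripper is mounted at the origin on the work surface. World frame = base frame: x ahead of the robot, y to its left, z up, the work surface at z = 0. Lengths are in m, angles in rad, forces in N, time in s.
With the tool pointing down it reaches from about 0.275 to 0.975 m from the base axis. Payload 8.4 kg.
Tool frame: the origin (TCP) lies at the very end of the fingers, on their centre line; the grasp point (between the pads) lies 19 mm behind it; z points along the fingers, y is the line along which they close (so a half turn about z gives the same grasp; the last joint's range is limited). The gripper opens to 92 mm and grips with 3 to 60 N. Pads are 20 mm wide; open, the fingers measure 128 mm over their backs; the gripper's body (75 mm by 189 mm) begins 69 mm behind the grasp point.
Start: joints at [-1.121, 0.353, 1.633, -0, 1.155, -0.002], TCP at [0.273, -0.562, 0.215] pointing down, gripper open.
Joint ranges: [-2.63, 2.63], [-0.92, 2.1], [0.06, 2.66], [-1.3, 4.44], [0, 2.69], [-3.02, 3.02]. Speed limits (rad/s): [2.22, 2.22, 2.79, 3.14, 3.14, 3.14].

INTERFACE

Orientations are given as a rotation vector (axis times angle).
In Python, from workcell import env gives the robot as it stands. Calls block until the motion is done:
- env.move_pose(position, orientation): joint-space move of the TCP to a pose.
- env.movel(position, orientation=None, rate=0.15, force_limit=None): straight line of the TCP; orientation=None keeps the orientation; rate is the mean speed in m/s. With force_limit (N) it stops when the force on the tool has changed by that much, and returns True; else False.
- env.set_joints(angles): joint-space move.
- env.move_gripper(opening): opening from 0.0 (shut) to 1.0 (fully open); the grip force is fixed at half the most; returns when the fingers have stopped.
- env.sleep(seconds).
- env.ik(position, orientation): joint angles nearest the present ones, or None.
- env.get_obs(): the state.
- env.camera(name): name is "scene" or "side" or "wrist"; returns (picture, depth): 420x560x3 uint8, red, green, blue; 420x560 float32, m along the optical axis (not along the pixel's ray), 0 where there is no reading.
- env.calibration(name): a dict with "fovy" (degrees; the focal length in pixels is half the picture's height over the tangent of half this angle, whatever the lens; pixels are square), "cx", "cy" (the principal point, pixels), "eye" and "rotation" of the camera in the world. Camera axes: x right, y down, z forward; pixel columns grow to the right and rows downward; lengths in m; the calibration is good to about 2 mm. A picture is of the moment at which its call begins: read the wrist's pose just before it. calibration takes no time and is no camera call; for the wrist camera it gives the pose at the moment of the call.
A pose or a line that the arm cannot do raises env.PlanningError and nothing moves.
- env.finish_job(): hands the job in; it is judged then, once.
Trained networks look in the newest picture that a camera, given by its name, has taken for a name from the list of things; names that differ only in an ending like _2 or _b are one class to them, and where a whole thing is asked for, a point or a joint stands for the part that bears it (a point fixed in the world has none). Each returns a list of dicts, best first, with "confidence" (0 to 1); they miss things now and then, are a little off and sometimes report something else, mostly with a low value. They report only what shows in the picture. A call takes as long as a camera call.
- env.spot_in(target, camera): "box" ([left, top, right, bottom] in pixels, round what is visible of it).
- env.trace(target, camera): "region" (420x560 bool, what is visible of it) and "box" ([left, top, right, bottom] in pixels, round what is visible of it).
The state is a dict: "time": time; "q": joint angles; "qd": joint speeds; "effort": joint torques, N m; "tool_pos": TCP position; "tool_rot": TCP orientation; "wrist_force": force on the tool from outside, world axes, zero at the start; "moment": the same for the moment, N m; "grip_width": opening from 0.0 (shut) to 1.0 (fully open); "gripper_force": force on a finger pad.
Only numpy, scipy, OpenCV 4.12 (cv2) and the standard library are available. Lean on these libraries where they do the work, as an engineer would, in place of code of your own. Each camera call takes 0.05 s, during which the arm holds its last target. There are 200 camera calls.

TASK

Get the scale ready for weighing the radishes: on the low keypad, press the bar key, then the round key, then the square key, one at a time, each fully down and let up again. Then take the display stand's mast by the grip block at its top so that the release button on the block's side is squeezed in, pull the mast straight up past its first stop to the second stop (as far as it goes), and finish still gripping it there with the button squeezed, since the mast sinks when let go. Leave the other things on the table where they are.

Things in the scene. Friction and masses are not known exactly. Their poses are not given: they have to be found in the camera images.
- panel: the keypad terminal, a low white box 90 (x) x 190 (y) x 40 mm high, fixed to the table; origin at the centre of its underside, z up. Its three dark keys stand in a row along its y axis: the round one at y = +55 mm, the bar at 0, the square one at -55 mm
- key_bar_top (a point): centre of the top of the bar key (44 mm along the panel's x, 14 mm along its y); 48 mm above the table, so 8 mm proud of the panel; moves with the key
- key_round_top (a point): centre of the top of the round key (24 mm diameter), 48 mm above the table; moves with the key
- key_square_top (a point): centre of the top of the square key (22 x 22 mm), 48 mm above the table; moves with the key
- key_bar (a joint): travel of the bar key in m: 0 up, 0.005 fully down; a spring pushes it up, 1.5 N at first and 5 N fully down. It counts as pressed from 0.0035
- key_round (a joint): travel of the round key, as for the bar key
- key_square (a joint): travel of the square key, as for the bar key
- stand: the display stand, fixed to the table: a dark steel foot 120 x 120 x 14 mm and a grey column 44 x 44 mm that ends 130 mm above the table; origin at the centre of its underside, z up. The mast slides up and down inside the column. At home the mast's white display (20 x 100 x 64 mm, on the stand's +x side, reaching 54 mm from the axis) has its top 140 mm above the table
- grip (a point): centre of the grip block on top of the mast: 24 mm (stand's x) x 34 mm (stand's y) x 40 mm high, 175 mm above the table with the mast home, on the column's axis; axes as the stand's. Its two y faces are the ones to pinch, from above: the release button is on the +y face. There is free room below the block down to 140 mm (display top) when home
- release_face (a point): centre of the outer face of the release button, 20 mm wide x 28 mm high, on the +y face of the grip block, at the height of the block's centre; it stands 7 mm proud of that face (24 mm from the axis) and is pressed towards the stand's -y; moves with the button
- release (a joint): travel of the release button in m: 0 out, 0.006 fully in; spring 2.4 N at first, 7.2 N fully in. From 0.0035 inward the mast is unlocked. When let out it locks the mast at home and at the first stop
- mast (a joint): height of the mast in m: 0 home, 0.045 first stop (it locks there if the button is out), 0.090 second stop, the end of travel. No lock at the second stop: it sinks back by its own weight (about 0.4 kg, little friction) unless held
- radish_a_center (a point): bystander: cut radish standing on its cut face, 80 mm across, 85 mm high; its centre
- radish_b_center (a point): bystander: cut radish standing on its cut face, 70 mm across, 70 mm high; its centre
- mug: bystander: white mug, 76 mm across, 85 mm high; origin under its centre
- tissue_box: bystander: box of tissues 110 x 130 x 75 mm; origin under its centre
- slicer: bystander: flat vegetable slicer 300 x 105 x 26 mm lying on the table; origin under its centre
- brush: bystander: scrubbing brush lying on the table along its x axis; origin on its underside
- bowl: bystander: steel bowl 140 mm across, 55 mm high; origin under its centre

How it is judged:
On the way, in this order (a step that is already met when the one before it is completed fails the run):
1. the bar key is pressed, the other two up (value of joint key_bar above 0.0035 m and value of joint each of key_round, key_square below 0.0015 m), for 0.05 s.
2. the round key is pressed, the other two up (value of joint key_round above 0.0035 m and value of joint each of key_bar, key_square below 0.0015 m), for 0.05 s.
3. the square key is pressed, the other two up (value of joint key_square above 0.0035 m and value of joint each of key_bar, key_round below 0.0015 m), for 0.05 s.
4. with all keys up and the mast still home, the release button is pressed in (value of joint each of key_bar, key_round, key_square below 0.0015 m and value of joint mast below 0.01 m and value of joint release above 0.0035 m), for 0.05 s.
5. the mast is pulled up past the first stop to the second, in the fingers (value of joint mast above 0.084 m and contact force between the fingers and mast above 3 N), for 0.3 s.
At the end, for the whole second after the job is handed in: the mast rests at its second stop (joint above 84 mm of 90), still, gripped by the fingers (over 3 N) with the release button squeezed in (over 2.5 mm), all three keys up, and every bystander within 30 mm of where it began (all of step 5 and velocity of joint mast between -0.02 and 0.02 m/s and value of joint release above 0.0025 m and value of joint each of key_bar, key_round, key_square below 0.0015 m and distance of each of radish_a_center, radish_b_center, mug, tissue_box, slicer, brush, bowl from where it was at the start of the episode below 0.03 m); the arm keeps its last pose, push and grip.
It fails at once if two keys are down at once (value of joint each of key_bar, key_round above 0.0025 m or value of joint each of key_bar, key_square above 0.0025 m or value of joint each of key_round, key_square above 0.0025 m).
It fails at once if a bystander is moved by more than 30 mm (distance of any of radish_a_center, radish_b_center, mug, tissue_box, slicer, brush, bowl from where it was at the start of the episode above 0.03 m).
It also fails if it takes over 54 s, if anything falls off the work surface, if the arm or the gripper's body presses on something with over 40 N, if the wrist force passes 120 N, or if a joint passes its speed limit or range.

## Working session

There is one attempt and no reset: what is moved stays moved. The work goes in short steps, each a Python script; the robot and the scene stay as the last script left them, time stands still between calls to the robot, and variables do not carry over. Pictures are saved under pics/ and viewed, at most 10 in all, crops included, and the job is handed in when it is done.

```bash
mkdir -p pics && cat > h.py <<'E'
import numpy as np, cv2
from workcell import env
def snap(n,f=None):
    c=env.calibration(n); im,d=env.camera(n)
    if f: cv2.imwrite('pics/'+f,im[:,:,::-1])
    return im,d,c
def cloud(d,c):
    h,w=d.shape; f=h/2/np.tan(np.radians(c['fovy'])/2)
    v,u=np.mgrid[:h,:w]
    P=np.stack([(u-c['cx'])/f*d,(v-c['cy'])/f*d,d],-1)
    return P@np.array(c['rotation']).reshape(3,3).T+np.array(c['eye'])
E
python3 - <<'E'
from h import *
ims=[]
for n in ['scene','side']:
    im,d,c=snap(n,n+'0.png'); P=cloud(d,c); print(n,c['eye'],c['fovy'])
    for t in ['panel','key_bar','key_round','key_square','stand','grip','release','mast']:
        for r in env.trace(t,n)[:2]:
            m=r['region']&(d>0); p=P[m]
            print(t,round(r['confidence'],2),np.round(r['box']),np.round(np.median(p,0),3) if len(p) else None)
print(env.get_obs()['time'])
E
```

```text
Traceback (most recent call last):
  File "h.py", line 11, in cloud
    return P@np.array(c['rotation']).reshape(3,3).T+np.array(c['eye'])
             ~~~~~~~~~~~~~~~~~~~~~~~~~~~~~~~^^^^^
ValueError: cannot reshape array of size 3 into shape (3,3)
```

View pics/scene0.png

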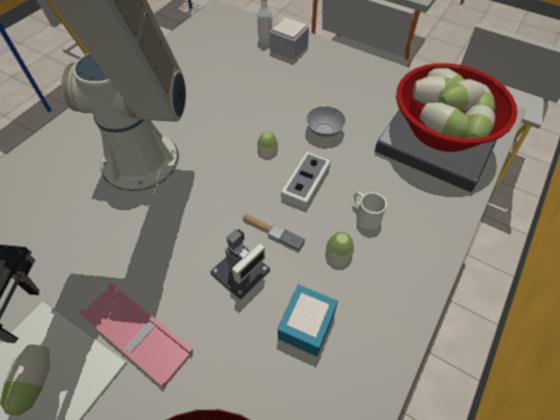

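The scene view shows the stand near (240,265), with its grip at (236,240). The panel is near (306,180), the brush between them at (275,230), and the radishes at (267,142) and (340,247). The calibration's rotation is a rotation vector, so I'll fix my helper.

```bash
sed -i "s/np.array(c\['rotation'\]).reshape(3,3).T/cv2.Rodrigues(np.array(c['rotation'],float))[0].T/" h.py
python3 - <<'E'
from h import *
for n in ['scene','side']:
    im,d,c=snap(n,n+'0.png'); P=cloud(d,c); print(n,c['eye'],c['fovy'])
    for t in ['panel','key_bar','key_round','key_square','stand','grip','release','mast','brush','mug','radish_a_center','bowl']:
        for r in env.trace(t,n)[:2]:
            m=r['region']&(d>0); p=P[m]
            print(t,round(r['confidence'],2),np.round(r['box']),np.round(np.median(p,0),3) if len(p) else None)
print(env.get_obs()['time'])
E
```

```text
scene [ 0.90129925 -0.55406315  1.06791316] 52.96703619970171
panel 0.95 [279. 149. 328. 206.] [0.528 0.194 0.04 ]
panel 0.29 [224. 232. 263. 283.] [ 0.562 -0.172  0.14 ]
key_bar 0.54 [298. 170. 315. 179.] [0.521 0.205 0.047]
key_round 0.42 [312. 160. 314. 167.] [0.515 0.259 0.048]
key_square 0.49 [298. 183. 303. 190.] [0.527 0.15  0.047]
key_square 0.45 [303. 171. 314. 178.] [0.521 0.205 0.047]
stand 0.79 [211. 234. 267. 299.] [ 0.552 -0.18   0.092]
stand 0.69 [308. 106. 346. 142.] [0.45  0.475 0.029]
grip 0.68 [227. 230. 264. 283.] [ 0.563 -0.172  0.14 ]
release 0.72 [208. 232. 267. 299.] [ 0.552 -0.18   0.09 ]
mast 0.87 [225. 229. 266. 282.] [ 0.563 -0.172  0.139]
brush 0.64 [294. 182. 303. 190.] [0.527 0.151 0.047]
brush 0.6 [241. 214. 303. 248.] [ 0.559 -0.01   0.018]
mug 0.68 [356. 190. 387. 230.] [0.749 0.191 0.049]
mug 0.48 [225. 230. 263. 285.] [ 0.562 -0.171  0.139]
radish_a_center 0.98 [327. 231. 353. 261.] [0.735 0.015 0.063]
bowl 0.69 [308. 104. 346. 139.] [0.449 0.475 0.03 ]
side [0.29823957 0.83056245 0.92247321] 54.20294341955536
panel 0.62 [247. 264. 298. 335.] [0.516 0.229 0.04 ]
panel 0.36 [182. 245. 217. 290.] [0.748 0.206 0.054]
key_bar 0.43 [268. 288. 283. 295.] [0.525 0.211 0.048]
key_round 0.61 [212. 219. 240. 251.] [0.719 0.056 0.056]
stand 0.61 [285. 162. 333. 227.] [ 0.524 -0.144  0.059]
grip 0.91 [290. 159. 316. 200.] [ 0.557 -0.151  0.139]
release 0.51 [238. 353. 301. 415.] [0.465 0.439 0.023]
release 0.38 [302. 172. 307. 178.] [ 0.527 -0.14   0.179]
mast 0.93 [289. 161. 313. 200.] [ 0.557 -0.15   0.14 ]
mast 0.41 [279. 270. 286. 280.] [0.526 0.155 0.048]
brush 0.78 [260. 231. 326. 251.] [ 0.547 -0.     0.018]
mug 0.87 [184. 245. 219. 288.] [0.749 0.204 0.053]
radish_a_center 0.66 [214. 218. 242. 247.] [0.719 0.057 0.054]
bowl 0.81 [235. 350. 301. 414.] [0.465 0.439 0.023]
bowl 0.66 [286. 163. 311. 198.] [ 0.557 -0.151  0.14 ]
1.35
```

View pics/side0.png

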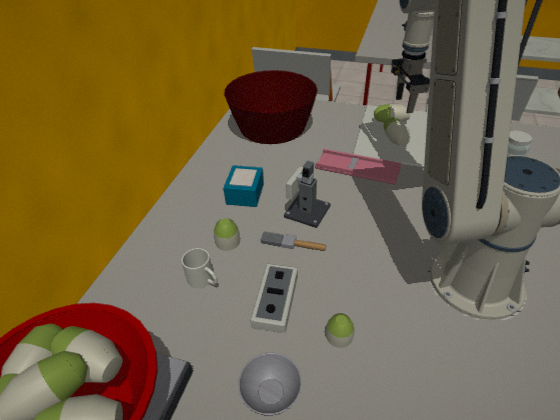

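The side view agrees: the panel is at (275,297) with the round key at (270,308) and the square key at (279,275). The stand is at (307,195), with the button face towards the camera at (304,175). Next I'll take wrist looks over the panel and the stand.

```bash
cat >> h.py <<'E'
from scipy.spatial.transform import Rotation as R
def down(yaw):  # tool z down, tool x at angle yaw from world x
    return (R.from_euler('z',yaw)*R.from_euler('x',np.pi)).as_rotvec()
E
python3 - <<'E'
from h import *
o=env.get_obs(); print(R.from_rotvec(o['tool_rot']).as_matrix().round(2).tolist())
c=env.calibration('wrist'); print('cam-tcp',np.array(c['eye'])-o['tool_pos'],cv2.Rodrigues(np.array(c['rotation'],float))[0].round(2).tolist())
for k in range(-2,3):
    y=k*np.pi/2
    print(k,[np.round(q,2) if (q:=env.ik(p,down(y))) is not None else None for p in ([.52,.2,.3],[.53,-.165,.3])])
E
```

```text
[[0.9, 0.44, -0.0], [0.44, -0.9, 0.0], [-0.0, -0.0, -1.0]]
cam-tcp [0.06564997 0.03227917 0.17045651] [[0.44, -0.87, -0.23], [-0.9, -0.42, -0.11], [-0.0, 0.26, -0.97]]
-2 [array([ 0.36,  0.17,  1.68,  0.  ,  1.29, -1.21]), array([-0.3 ,  0.17,  1.68,  0.  ,  1.29, -1.88])]
-1 [array([ 0.36,  0.17,  1.68,  0.  ,  1.29, -2.78]), array([-0.3 ,  0.17,  1.68, -0.  ,  1.29,  2.84])]
0 [array([ 0.36,  0.17,  1.68, -0.  ,  1.29,  1.94]), array([-0.3 ,  0.17,  1.68, -0.  ,  1.29,  1.27])]
1 [array([ 0.36,  0.17,  1.68, -0.  ,  1.29,  0.36]), array([-0.3 ,  0.17,  1.68,  0.  ,  1.29, -0.3 ])]
2 [array([ 0.36,  0.17,  1.68,  0.  ,  1.29, -1.21]), array([-0.3 ,  0.17,  1.68,  0.  ,  1.29, -1.88])]
```

```bash
python3 - <<'E'
from h import *
env.move_gripper(0.0)
env.move_pose([.521,.225,.25],down(1.67))
im,d,c=snap('wrist','w1.png'); P=cloud(d,c); np.savez('w1',im=im,P=P)
for t in ['panel','key_bar','key_round','key_square']:
    for r in env.trace(t,'wrist')[:3]:
        m=r['region']&(d>0); p=P[m]
        k=p[p[:,2]>.044][:,:2] if t!='panel' else p[abs(p[:,2]-.04)<.004][:,:2]
        b=cv2.minAreaRect(k.astype(np.float32)*1000) if len(k)>5 else None
        print(t,round(r['confidence'],2),np.round(r['box']),np.round(np.median(p,0),4),b)
print(env.get_obs()['time'])
E
```

```text
panel 0.83 [239. 114. 319. 263.] [0.518  0.2321 0.0408] ((520.4564208984375, 212.36204528808594), (89.53983306884766, 183.342041015625), 5.135768413543701)
key_bar 0.67 [260. 189. 299. 202.] [0.5208 0.2104 0.048 ] ((520.8325805664062, 209.64552307128906), (43.6282958984375, 14.083699226379395), 5.578751087188721)
key_round 0.52 [264. 139. 291. 160.] [0.5157 0.2643 0.0483] ((515.8308715820312, 264.0949401855469), (21.498414993286133, 20.683616638183594), 51.05194091796875)
key_square 0.49 [271. 230. 288. 238.] [0.5245 0.1639 0.0478] ((524.572021484375, 163.31771850585938), (19.78346824645996, 6.403801441192627), 10.763126373291016)
5.85
```

View pics/w1.png

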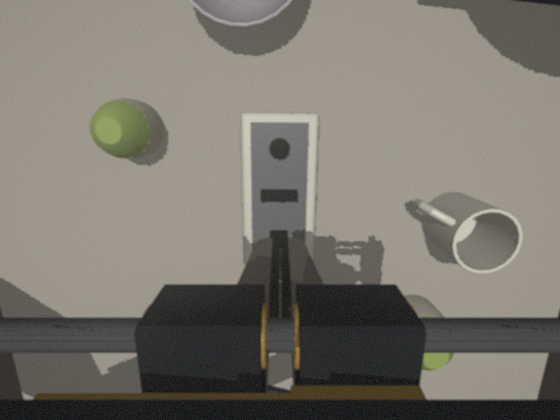

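The wrist view shows the round key at (279,148), the bar at (279,195) and the square key, partly hidden, at (279,234). That matches the measured positions and a yaw of 5.2°. I'll press the keys in order.

```bash
python3 - <<'E'
from h import *
a=np.radians(5.2); u=np.array([-np.sin(a),np.cos(a)]); b=np.array([.5207,.2096]); o=down(np.pi/2+a)
for n,s in (('bar',0),('round',.055),('square',-.055)):
    x,y=b+s*u
    env.move_pose([x,y,.075],o)
    f0=env.get_obs()['wrist_force'][2]
    hit=env.movel([x,y,.0425],rate=.04,force_limit=12)
    env.sleep(.15); ob=env.get_obs()
    print(n,hit,ob['tool_pos'].round(4) if hasattr(ob['tool_pos'],'round') else ob['tool_pos'],ob['wrist_force'][2]-f0)
    env.movel([x,y,.075],rate=.1)
print(env.get_obs()['time'])
env.move_pose([.50,-.11,.30],down(a))
env.move_gripper(1.0)
env.move_pose([.53,-.165,.30],down(0))
im,d,c=snap('wrist','w2.png'); P=cloud(d,c); np.savez('w2',im=im,P=P)
for t in ['grip','release','mast']:
    for r in env.trace(t,'wrist')[:2]:
        m=r['region']&(d>0); p=P[m]
        print(t,round(r['confidence'],2),np.round(r['box']),np.round(np.median(p,0),4))
for lo,hi in ((.185,.205),(.13,.15),(.01,.02)):
    m=(P[...,2]>lo)&(P[...,2]<hi)&(np.hypot(P[...,0]-.53,P[...,1]+.165)<.1)
    k=P[m]
    if len(k)>5: print(lo,len(k),cv2.minAreaRect(k[:,:2].astype(np.float32)*1000),np.median(k,0).round(4))
print(env.get_obs()['time'])
E
```

```text
bar True [0.5205 0.2096 0.0433] 8.03677732856047
round True [0.5155 0.264  0.0434] 7.684402174859907
square True [0.5253 0.1551 0.0433] 8.408717041718207
11.6167
grip 0.81 [236. 130. 335. 223.] [ 0.5556 -0.1636  0.1412]
grip 0.56 [ 66.   0. 153.  50.] [0.7104 0.0182 0.0587]
release 0.54 [249. 190. 260. 218.] [ 0.5296 -0.1423  0.1889]
mast 0.72 [238. 134. 335. 222.] [ 0.5554 -0.1638  0.1412]
0.185 1226 ((524.1209106445312, -158.37818908691406), (40.95317459106445, 24.583784103393555), 79.4870834350586) [ 0.5258 -0.1594  0.1948]
0.13 2687 ((551.084228515625, -166.83755493164062), (99.90352630615234, 53.628257751464844), 79.55606842041016) [ 0.5645 -0.1676  0.1401]
0.01 2843 ((523.4967651367188, -161.5771942138672), (120.0087661743164, 120.10582733154297), 79.55799865722656) [ 0.519  -0.1533  0.0143]
14.8583
```

View pics/w2.png

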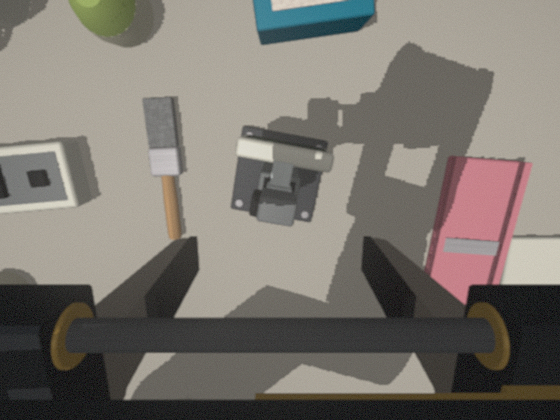

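All three keys went down to about 4.7 mm and are back up. The wrist view shows the grip block at (277,207) with its button on the left side at (254,203). The foot, display and block fits agree on an axis of (0.5235, -0.1617) and a yaw of -10.45°. Next I'll grasp and pull.

```bash
python3 - <<'E'
from h import *
a=np.radians(-10.45); x,y=np.array([.5235,-.1617])+.0005*np.array([-np.sin(a),np.cos(a)])
o=down(a)
env.move_pose([x,y,.25],o)
hit=env.movel([x,y,.156],rate=.08,force_limit=10)
env.move_gripper(0.0); env.sleep(.4)
ob=env.get_obs(); print(hit,ob['grip_width']*92,ob['gripper_force'],np.round(ob['wrist_force'],1),ob['tool_pos'],ob['time'])
if not hit and 30<ob['grip_width']*92<40:
    h=env.movel([x,y,.156+.089],rate=.05,force_limit=25); env.sleep(.5)
    ob=env.get_obs(); print(h,ob['grip_width']*92,ob['gripper_force'],np.round(ob['wrist_force'],1),ob['tool_pos'],ob['time'])
im,d,c=snap('scene'); P=cloud(d,c)
cv2.imwrite('pics/s2.png',cv2.resize(im[150:330,140:380,::-1],None,fx=3,fy=3))
im,d,c=snap('side'); P2=cloud(d,c)
for Q in (P,P2):
    L=(Q[...,:2]-[.5235,-.1617])@np.array([[np.cos(a),-np.sin(a)],[np.sin(a),np.cos(a)]])
    m=(L[...,0]>.03)&(L[...,0]<.058)&(abs(L[...,1])<.05)&(Q[...,2]>.08)&(Q[...,2]<.27)
    print(m.sum(),np.percentile(Q[m][:,2],[1,5,50,95,99]).round(3) if m.any() else None)
E
```

```text
False 33.65591740963469 29.999987930059433 [-2.3 -8.5 -0.4] [ 0.52331822 -0.16254672  0.15597569] 17.8083
False 34.100540340193575 29.998737573623657 [ 0.8 -7.3 -4.8] [ 0.52327722 -0.16258885  0.24443943] 20.2417
713 [0.169 0.174 0.222 0.231 0.232]
346 [0.168 0.172 0.21  0.23  0.231]
```

View pics/s2.png

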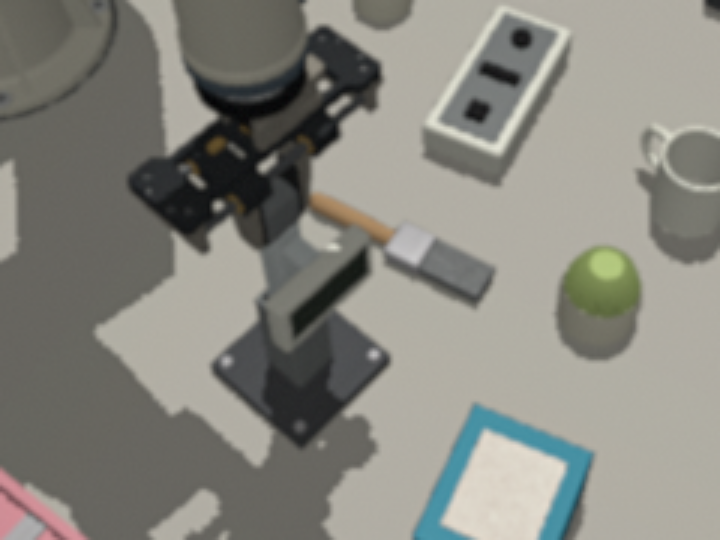

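The display has risen, with its top at about 0.230 m (mast about 89 mm). The block is still in the fingers and the gripper opening of about 34 mm means the button is fully in. The bystanders in view look undisturbed, so I'm handing in.

```bash
python3 -c "
from workcell import env
print(env.finish_job())"
```

```text
the job is handed in; nothing more can be done
None
```

I pressed the bar, round and square keys in order, pulled the mast up to its second stop (about 89 mm) with the release button squeezed in, and handed the job in still gripping it; the hand-in returned no verdict.

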